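# Close the four storage jars, each with the lid that fits it

### The job

The stoneware storage jars have been washed and their wooden lids are lying about among them: close all four jars, each with the lid of its own shape and size, plug down and seated all the way so that the plate lies flat on the rim. Leave the jars standing where they are, and do not knock over or push aside the salt shaker and the little spice jar between them.

Things in the scene. Friction and masses are not known exactly. Their poses are not given: they have to be found in the camera images.
- jar_large: large round jar: open white glazed stoneware storage jar with a bare clay foot, round, 96 mm across, 55 mm tall, wall 5 mm, open mouth 86 mm across, rim level at z = 55. It stands loose. Origin: centre of its underside; z up.
- lid_large: lid of the large round jar: dark wooden plate, round, 96 mm across, at z = 10 to 17 mm; under it a pale tapered plug, z = 0 to 10 (80 mm across at its top, 10 mm less at its bottom; 3 mm play all round in the jar); on it a round knob, z = 17 to 43 (26 mm thick at z = 28 to 38, below that a thinner waist). Origin: centre of the plug's underside; z up. Seated, it is 45 mm above the jar's origin.
- jar_small: small round jar: open white glazed stoneware storage jar with a bare clay foot, round, 72 mm across, 66 mm tall, wall 5 mm, open mouth 62 mm across, rim level at z = 66. It stands loose. Origin: centre of its underside; z up.
- lid_small: lid of the small round jar: dark wooden plate, round, 72 mm across, at z = 10 to 17 mm; under it a pale tapered plug, z = 0 to 10 (56 mm across at its top, 10 mm less at its bottom; 3 mm play all round in the jar); on it a round knob, z = 17 to 43 (26 mm thick at z = 28 to 38, below that a thinner waist). Origin: centre of the plug's underside; z up. Seated, it is 56 mm above the jar's origin.
- jar_square: square jar: open white glazed stoneware storage jar with a bare clay foot, square, 84 x 84 mm with corners of 16 mm radius, 60 mm tall, wall 5 mm, open mouth 74 x 74 mm, rim level at z = 60. It stands loose. Origin: centre of its underside; z up, x and y across its sides.
- lid_square: lid of the square jar: dark wooden plate, square, 84 x 84 mm, at z = 10 to 17 mm; under it a pale tapered plug, z = 0 to 10 (68 x 68 mm at its top, 10 mm less at its bottom; 3 mm play all round in the jar); on it a round knob, z = 17 to 43 (26 mm thick at z = 28 to 38, below that a thinner waist). Origin: centre of the plug's underside; z up. Seated, it is 50 mm above the jar's origin; fits in any quarter turn.
- jar_oblong: oblong jar: open white glazed stoneware storage jar with a bare clay foot, oblong, 64 mm (its x) by 104 mm (its y) with corners of 16 mm radius, 48 mm tall, wall 5 mm, open mouth 54 x 94 mm, rim level at z = 48. It stands loose. Origin: centre of its underside; z up, x and y across its sides.
- lid_oblong: lid of the oblong jar: dark wooden plate, oblong, 64 mm (its x) by 104 mm (its y), at z = 10 to 17 mm; under it a pale tapered plug, z = 0 to 10 (48 x 88 mm at its top, 10 mm less at its bottom; 3 mm play all round in the jar); on it a round knob, z = 17 to 43 (26 mm thick at z = 28 to 38, below that a thinner waist). Origin: centre of the plug's underside; z up. Seated, it is 38 mm above the jar's origin; fits either way round.
- salt_shaker: bystander: clear salt shaker with a grey domed top, 44 mm across, 90 mm tall, standing loose among the jars. Origin: centre of its underside.
- spice_jar: bystander: small spice jar with brown contents and a white lid, 44 mm across, 78 mm tall, standing loose among the jars. Origin: centre of its underside. (Beyond the jars a wall cupboard hangs over the worktop: door from x = 0.65 m, its handle from x = 0.615 m at y = 0.07 to 0.19 m, all above z = 0.45 m.)
Not all that is in view belongs to the job. What is shaped like the lid_oblong but pink is not meant.

How it is judged:
By the outcome, as a careful person would: the job done as asked, in the order asked, and still so for the second after the job is handed in, with the robot touching nothing.
It also fails if it takes over 96 s, if anything falls off the work surface, if the arm or the gripper's body presses on something with over 40 N, if the wrist force passes 120 N, or if a joint passes its speed limit or range.

### The arm

A 6-joint arm with a two-finger parallel gripper is mounted at the origin on a cart in front of the work surface, level with it; the furniture and walls round the work are solid. World frame = base frame: x ahead of the robot, y to its left, z up, the work surface at z = 0. Lengths are in mm, angles in rad, forces in N, time in s.
With the tool pointing down it reaches from about 250 to 800 mm from the base axis. Payload 8.5 kg.
Tool frame: the origin (TCP) lies between the finger pads; the fingertips stand 17 mm ahead of it and the grasp point (between the pads) lies 2 mm behind it; z points along the fingers, y is the direction in which the jaws open and shut (so a half turn about z gives the same grasp; the last joint's range is limited). The gripper opens to 85 mm and grips with 20 to 120 N. Pads are 22 mm wide; open, the fingers measure 114 mm over their backs; the gripper's body (76 mm by 85 mm) begins 54 mm behind the grasp point. The pads swing forward as they close: fully open they stand 13 mm farther back than shut.
Start: joints at [1.289, 0.238, -0.013, 1.319, 0, 1.571], TCP at [145.981, 504.252, 248.276] pointing down, gripper open.
Joint ranges: [-2.66, 2.66], [-1.03, 1.9], [-1.14, 1.46], [-1.82, 2.27], [-1.45, 1.34], [-3.14, 3.14]. Speed limits (rad/s): [2.22, 2.22, 2.79, 3.14, 3.14, 3.14].

### API

Orientations are given as a rotation vector (axis times angle).
In Python, from workcell import env gives the robot as it stands.
- The arm moves only by the shell command python3 -m inch 'ROWS' [FORCE]. ROWS is JSON, a list of rows, each an object with "dp": the shift along the world's x, y, z in mm, a list of three; "twist": the turn, a rotation vector about the world's x, y, z in rad, a list of three; "jaw": the opening, from 0 (shut) to 1 (fully open). In form: [{"dp": [tx, ty, tz], "twist": [ax, ay, az], "jaw": jaw}, ...]. A call has 1 to 5 rows; each row shifts and turns the commanded pose from where the row before left it; what a row does not reach is not made up. A row lasts 1/12 s, in which the tool goes at most 41.7 mm and 7.16 degrees, less where a joint would pass 70% of its speed; a pose out of reach is approached as far as the arm can. A call with a gripper value outside its range is refused whole. The fingers move at their own pace and stop on an object; FORCE is the grip in N (left out, the last holds). Time passes only in rows, so rows that do not move let the fingers close. It gives the time, the measured TCP pose, the force and the opening at its end, in the units of the state.
- env.read_state(): the state, without advancing time (a new reading comes with each control period).
- env.camera(name): name is "scene" or "top"; returns the picture (480x640x3 uint8, blue, green, red); there is no depth.
- env.camera_info(name): a dict with "intrinsics" (3x3 intrinsics, pixels), "world_from_camera" (4x4, takes a point from camera to world coordinates). Camera axes: x right, y up, looking along -z (the intrinsics and any distortion apply to the point x, -y, -z); pixel columns grow to the right and rows downward; lengths in mm; the calibration is good to about 2 mm. A picture is of the moment at which its call begins. camera_info takes no time and is no camera call.
- env.sign_off(): hands the job in, once; it reports no verdict.
The state is a dict: "time": time; "joint_positions": joint angles; "joint_vel": joint speeds; "effort": joint torques, N m; "eef_pos": TCP position; "ee_rot": TCP orientation; "wrist_force": force on the tool from outside, world axes, zero at the start; "ft_torque": the same for the moment, N m; "grip_width": finger opening in mm.
Only numpy, scipy, OpenCV 4.12 (cv2) and the standard library are available. Lean on these libraries where they do the work, as an engineer would, in place of code of your own. Each camera call takes 0.05 s, during which the arm holds its last target.

## Working session

There is one attempt and no reset: what is moved stays moved. The work goes in short steps, Python scripts to look and compute and a shell command to move; the robot and the scene stay as the last step left them, time stands still between calls to the robot, and variables do not carry over. Pictures are saved under pics/ and viewed, and the job is handed in when it is done.

```bash
mkdir -p pics; ls; python3 - <<'E'
from workcell import env
import cv2
for n in("scene","top"):
    im=env.camera(n); cv2.imwrite(f"pics/{n}0.png",im); i=env.camera_info(n); print(n,i)
s=env.read_state(); print(s)
E
```

```text
pics
scene {'intrinsics': array([[510.84767154,   0.        , 316.26164185],
       [  0.        , 510.84767154, 233.3487813 ],
       [  0.        ,   0.        ,   1.        ]]), 'world_from_camera': array([[-7.64115912e-01,  3.08034665e-01, -5.66781720e-01,
        -1.26235538e+02],
       [-6.45016731e-01, -3.77045835e-01,  6.64672743e-01,
         5.44546041e+02],
       [-8.96044104e-03,  8.73470711e-01,  4.86794235e-01,
         5.86421491e+02],
       [ 0.00000000e+00,  0.00000000e+00,  0.00000000e+00,
         1.00000000e+00]])}
top {'intrinsics': array([[471.36893255,   0.        , 313.68065399],
       [  0.        , 471.36893255, 234.30701432],
       [  0.        ,   0.        ,   1.        ]]), 'world_from_camera': array([[-1.28961658e-02,  9.90563902e-01, -1.36443562e-01,
         3.05847327e+02],
       [-9.99914733e-01, -1.30557215e-02, -2.74547414e-04,
        -1.69198473e+02],
       [-2.05332590e-03,  1.36428387e-01,  9.90647808e-01,
         1.21604830e+03],
       [ 0.00000000e+00,  0.00000000e+00,  0.00000000e+00,
         1.00000000e+00]])}
{'time': 0.1, 'joint_positions': array([ 1.28901389e+00,  2.38715446e-01, -1.41412630e-02,  1.31923028e+00,
        2.48111143e-06,  1.57081463e+00]), 'joint_vel': array([ 0.00195516, -0.00042199,  0.00104362,  0.00025486, -0.00046387,
        0.00087398]), 'effort': array([-1.92771528e-03, -5.39721465e+01,  3.46998489e+01,  1.34552422e-02,
       -1.75748810e-04, -3.52714828e-06]), 'eef_pos': array([145.88753246, 503.95775795, 247.75588588]), 'ee_rot': array([-4.41162485e-01, -3.11027683e+00,  2.00661547e-03]), 'wrist_force': array([-0.9597565 , -0.12303121,  0.75195881]), 'ft_torque': array([-0.00659876, -0.03121317, -0.02704729]), 'grip_width': 85.2744881004554}
```

View pics/scene0.png

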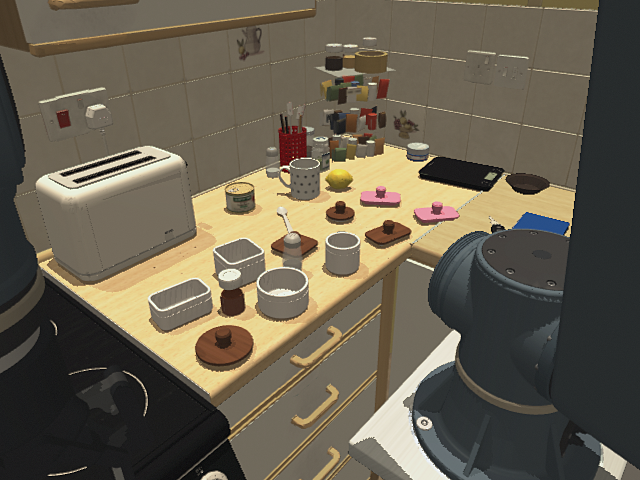

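View pics/top0.png

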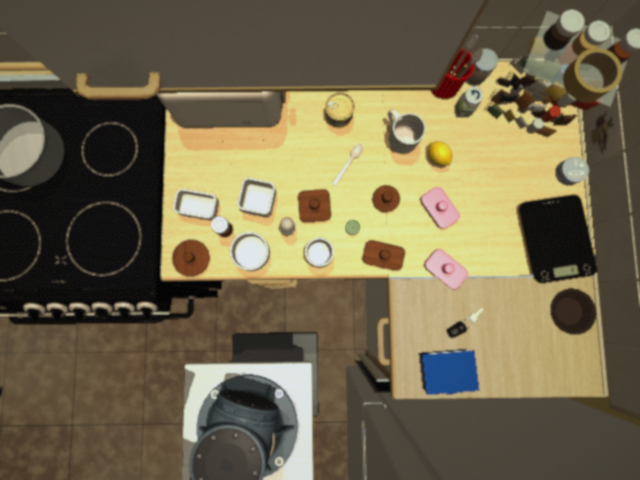

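```bash
cat > h.py <<'E'
import numpy as np, cv2
from workcell import env
I={n:env.camera_info(n) for n in("scene","top")}
def plane(n,px,z):
    px=np.atleast_2d(np.asarray(px,float)); K=I[n]["intrinsics"];T=I[n]["world_from_camera"]
    d=np.c_[(px[:,0]-K[0,2])/K[0,0],-(px[:,1]-K[1,2])/K[1,1],-np.ones(len(px))]@T[:3,:3].T
    c=T[:3,3]; s=(z-c[2])/d[:,2]; return (c+d*s[:,None])
def proj(n,P):
    P=np.atleast_2d(np.asarray(P,float));K=I[n]["intrinsics"];T=I[n]["world_from_camera"]
    q=(P-T[:3,3])@T[:3,:3]; return np.c_[K[0,0]*q[:,0]/-q[:,2]+K[0,2],K[1,1]*-q[:,1]/-q[:,2]+K[1,2]]
E
python3 - <<'E'
import cv2
im=cv2.imread("pics/top0.png")[150:310,160:480]
cv2.imwrite("pics/topc.png",cv2.resize(im,None,fx=2.5,fy=2.5,interpolation=cv2.INTER_CUBIC))
im=cv2.imread("pics/scene0.png")[170:380,140:460]
cv2.imwrite("pics/scenec.png",cv2.resize(im,None,fx=2.5,fy=2.5,interpolation=cv2.INTER_CUBIC))
E
```

```text
(no output)
```

View pics/topc.png

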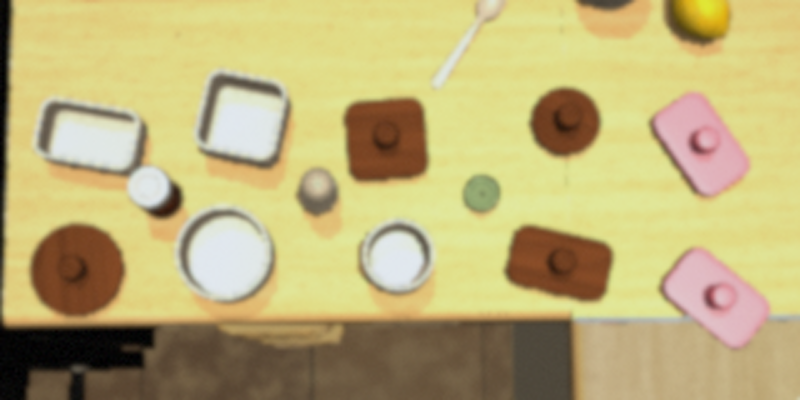

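View pics/scenec.png

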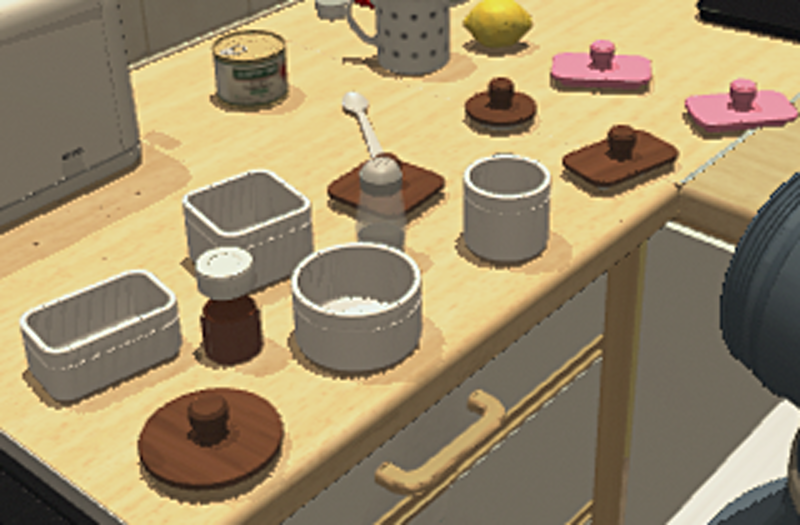

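```bash
cat > m.py <<'E'
from h import *
def lids(n,im,z=17):
    hsv=cv2.cvtColor(im,cv2.COLOR_BGR2HSV)
    m=((hsv[...,0]<14)&(hsv[...,1]>100)&(hsv[...,2]<150)&(hsv[...,2]>25)).astype(np.uint8)*255
    m=cv2.morphologyEx(m,cv2.MORPH_OPEN,np.ones((3,3)))
    cs,_=cv2.findContours(m,cv2.RETR_EXTERNAL,cv2.CHAIN_APPROX_NONE); out=[]
    for c in cs:
        if cv2.contourArea(c)<300: continue
        w=plane(n,c[:,0],z)[:,:2].astype(np.float32)
        r=cv2.minAreaRect(w); out.append((c.mean((0,1)).round(),[np.round(x,1) for x in r]))
    return m,out
if __name__=="__main__":
  for n in("top","scene"):
    im=cv2.imread(f"pics/{n}0.png"); m,o=lids(n,im); cv2.imwrite(f"pics/m_{n}.png",m)
    print(n); [print(*x) for x in o]
    hsv=cv2.cvtColor(im,cv2.COLOR_BGR2HSV)
    if n=="scene":
        for p in [(300,272),(283,290),(343,236),(283,310),(280,271)]: print(p,im[p[1],p[0]],hsv[p[1],p[0]])
E
python3 m.py
python3 - <<'E'
import cv2,numpy as np
im=cv2.imread("pics/scene0.png")[170:380,140:460]
g=im.min(2); 
cv2.imwrite("pics/rim.png",cv2.resize(((g>165)*255).astype(np.uint8),None,fx=2.5,fy=2.5,interpolation=0))
im=cv2.imread("pics/top0.png")[150:310,160:480]
g=im.min(2); 
cv2.imwrite("pics/rimt.png",cv2.resize(g,None,fx=2.5,fy=2.5,interpolation=0))
E
```

```text
top
[383. 255.] [array([ 415.2, -345.7]), array([97.3, 57.3]), np.float64(76.3)]
[190. 258.] [array([414.3, 145.1]), array([87.3, 87. ]), np.float64(89.3)]
[314. 205.] [array([ 546.9, -171.1]), array([77.1, 75.7]), np.float64(4.6)]
[386. 198.] [array([ 562.4, -357.7]), array([62.5, 60.9]), np.float64(89.2)]
[454.  73.] [array([ 897.3, -559.1]), array([ 70.8, 160.3]), np.float64(55.9)]
scene
[224. 345.] [array([412.2, 150.8]), array([93.1, 97.5]), np.float64(59.1)]
[232. 301.] [array([489.7,  63.7]), array([41.5, 80.6]), np.float64(49.4)]
[387. 232.] [array([ 418.5, -340.5]), array([107.7,  79.1]), np.float64(77.3)]
[340. 211.] [array([ 570.1, -362.3]), array([ 67.2, 100.5]), np.float64(39.2)]
(300, 272) [157 180 201] [ 16  56 201]
(283, 290) [209 231 238] [ 23  31 238]
(343, 236) [ 99 111 120] [ 17  45 120]
(283, 310) [ 99 111 120] [ 17  45 120]
(280, 271) [ 99 111 120] [ 17  45 120]
```

View pics/rim.png

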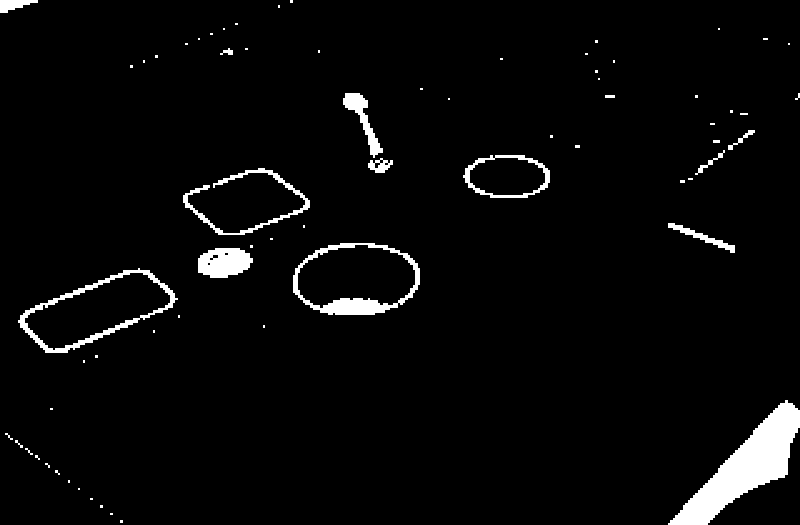

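View pics/rimt.png

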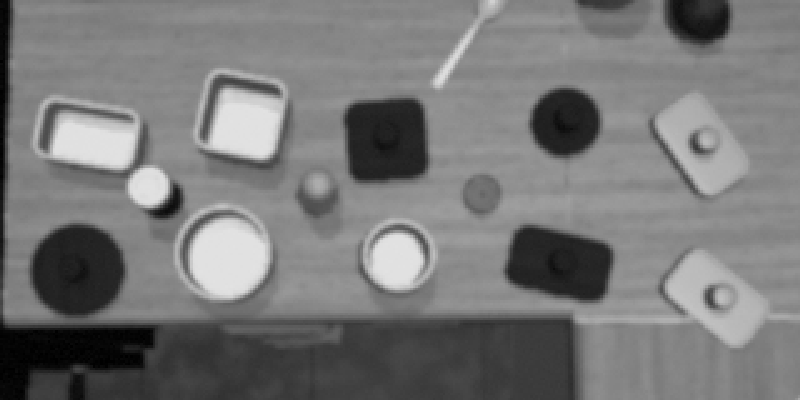

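```bash
cat > j.py <<'E'
from h import *
im=cv2.imread("pics/scene0.png"); g=im.min(2)
H=dict(large=(55,(283,290)),small=(66,(343,241)),square=(60,(239,251)),oblong=(48,(180,294)))
m=((g>165)*255).astype(np.uint8)
cs,_=cv2.findContours(m,cv2.RETR_EXTERNAL,cv2.CHAIN_APPROX_NONE)
for k,(z,p) in H.items():
    c=max((c for c in cs if cv2.pointPolygonTest(c,p,False)>=0),key=len)
    w=plane("scene",c[:,0],z)[:,:2].astype(np.float32); r=cv2.minAreaRect(w)
    print("scene",k,np.round(r[0],1),np.round(r[1],1),round(r[2],1), 'circ',np.round(cv2.minEnclosingCircle(w)[0],1))
im=cv2.imread("pics/top0.png"); im=cv2.resize(im,None,fx=4,fy=4,interpolation=cv2.INTER_CUBIC);g=im.min(2)
for th in (150,165,180):
  m=((g>th)*255).astype(np.uint8)
  cs,_=cv2.findContours(m,cv2.RETR_EXTERNAL,cv2.CHAIN_APPROX_NONE)
  for c in cs:
    if cv2.contourArea(c)<5000: continue
    q=(c[:,0]+.5)/4-.5; cc=q.mean(0)
    k=min(dict(large=(250,252),small=(318,253),square=(257,197),oblong=(195,205)).items(),key=lambda kv:np.hypot(*(cc-kv[1])))
    if np.hypot(*(cc-k[1]))>15: continue
    w=plane("top",q,H[k[0]][0])[:,:2].astype(np.float32); r=cv2.minAreaRect(w)
    print("top",th,k[0],np.round(r[0],1),np.round(r[1],1),round(r[2],1))
# knobs & bystanders
for n,d in dict(top=dict(shaker=((287,225),90),spice=((220,225),78)),scene=dict(spice=((229.5,275),78),shaker=((292,238),85))).items():
    for k,(p,z) in d.items(): print(n,k,plane(n,p,z).round(0))
E
python3 j.py
python3 - <<'E'
import cv2
im=cv2.imread("pics/scene0.png")
a=[im[320:370,190:260],im[200:240,320:390-20],im[215:250,355:420],im[225:265,265:325]]
print()
import numpy as np
cv2.imwrite("pics/lids.png",np.vstack([np.hstack([cv2.resize(x,(380,280),interpolation=2) for x in a[:2]]),np.hstack([cv2.resize(x,(380,280),interpolation=2) for x in a[2:]])]))
E
```

```text
scene large [426.7  -5.7] [92.3 90.5] 39.5 circ [427.   -5.6]
scene small [ 421.4 -178.8] [69.9 65.7] 39.2 circ [ 421.4 -179. ]
Traceback (most recent call last):
  File "j.py", line 7, in <module>
    c=max((c for c in cs if cv2.pointPolygonTest(c,p,False)>=0),key=len)
ValueError: max() iterable argument is empty
```

View pics/lids.png

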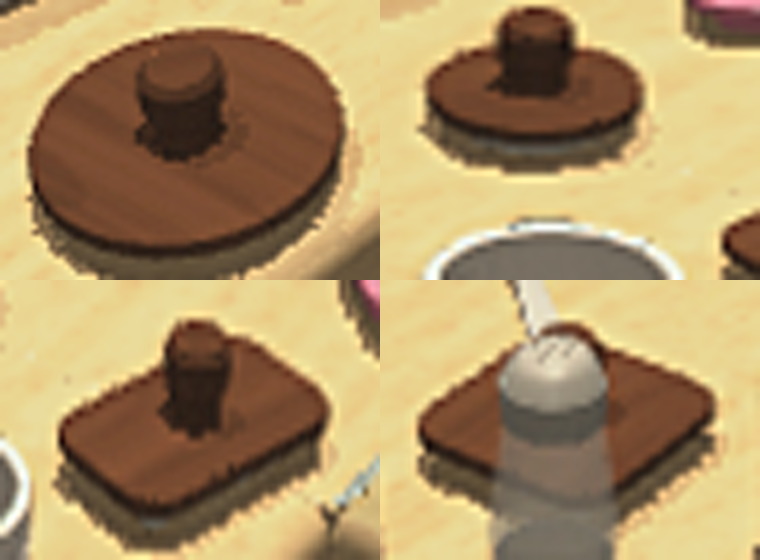

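```bash
python3 - <<'E'
s=open('j.py').read()
s=s.replace("c=max((c for c in cs if cv2.pointPolygonTest(c,p,False)>=0),key=len)","c=min((c for c in cs if len(c)>60),key=lambda c:np.hypot(*(np.array(cv2.boundingRect(c)[:2])+np.array(cv2.boundingRect(c)[2:])/2-p)))")
open('j.py','w').write(s)
E
python3 j.py
python3 - <<'E'
from h import *
im=cv2.imread("pics/scene0.png")
hsv=cv2.cvtColor(im,cv2.COLOR_BGR2HSV)
m=((hsv[...,0]<14)&(hsv[...,1]>100)&(hsv[...,2]<150)&(hsv[...,2]>72)).astype(np.uint8)*255
cs,_=cv2.findContours(m,cv2.RETR_EXTERNAL,cv2.CHAIN_APPROX_NONE)
big={}
for k,p,(a,b) in (("large",(224,345),0*np.ones(2)),("small",(340,214),0*np.ones(2)),("oblong",(388,234),(0,0)),("square",(295,246),(0,0))):
    C=[c for c in cs if len(c)>15 and np.hypot(*(c.mean((0,1))-p))<25]
    pts=np.vstack(C)[:,0]; w=plane("scene",pts,17)[:,:2].astype(np.float32)
    big[k]=w; r=cv2.minAreaRect(w); print(k,np.round(r[0],1),np.round(r[1],1),round(r[2],1),len(pts))
from scipy.optimize import least_squares
for k,R in(("large",48),("small",36)):
    w=big[k]; f=least_squares(lambda q:np.hypot(*(w-q[:2]).T)-q[2],[*w.mean(0),R],loss="soft_l1",f_scale=1.); print(k,f.x.round(1))
E
```

```text
scene large [426.7  -5.7] [92.3 90.5] 39.5 circ [427.   -5.6]
scene small [ 421.4 -178.8] [69.9 65.7] 39.2 circ [ 421.4 -179. ]
scene square [564.7 -23. ] [83.5 84.9] 77.9 circ [565.  -23.4]
scene oblong [550.1 133.8] [102.6  64.6] 79.8 circ [549.2 134.4]
top 150 large [429.1  -7.4] [96.4 98.3] 71.0
top 150 oblong [552.1 132.7] [106.  66.] 79.3
top 150 square [567.2 -24.2] [86.6 86.1] 77.7
top 165 small [ 422.8 -181.5] [70.7 70.4] 43.9
top 165 large [428.1  -7.4] [94.8 95.3] 58.6
top 165 oblong [551.7 132.5] [104.   63.7] 79.4
top 165 square [566.6 -24.6] [84.4 83.7] 77.5
top 180 small [ 415.  -180.7] [55.9 55.3] 55.8
top 180 large [421.3 -14. ] [77.9 78.8] 89.2
top 180 oblong [542.4 124.2] [83.8 49.3] 82.7
top 180 square [555.7 -29.6] [67.9 63.4] 77.3
top shaker [[ 485. -105.   90.]]
top spice [[489.  60.  78.]]
scene spice [[487.  65.  78.]]
scene shaker [[483. -95.  85.]]
large [414.  149.7] [92.1 93.3] 10.2 135
small [ 563.4 -365.1] [67.6 91.3] 9.3 88
oblong [ 417.6 -343.4] [103.1  73.6] 81.6 128
square [ 545.1 -166.8] [82.4 81.4] 5.7 94
large [413.8 149.6  46. ]
small [ 563.8 -355.7   33.8]
```

```bash
cat > l.py <<'E'
from h import *
im=cv2.imread("pics/top0.png"); im=cv2.resize(im,None,fx=4,fy=4,interpolation=cv2.INTER_CUBIC)
print(im[258*4,175*4],im[285*4-20,190*4])
for th in (130,150,170):
  m=((im[...,2]<th)*255).astype(np.uint8); m[:, :170*4]=0; m[273*4:]=0
  cs,_=cv2.findContours(m,cv2.RETR_EXTERNAL,cv2.CHAIN_APPROX_NONE)
  for k,p in dict(large=(190,258),small=(386,198),square=(314,205),oblong=(384,255)).items():
    c=min((c for c in cs if cv2.contourArea(c)>5000),key=lambda c:np.hypot(*(c.mean((0,1))/4-p)))
    q=(c[:,0]+.5)/4-.5; w=plane("top",q,16)[:,:2].astype(np.float32); r=cv2.minAreaRect(w)
    print(th,k,np.round(r[0],1),np.round(r[1],1),round(r[2],1))
E
python3 l.py
python3 - <<'E'
import cv2
im=cv2.imread("pics/top0.png")[235:280,160:220]
cv2.imwrite("pics/lt.png",cv2.resize(im,None,fx=10,fy=10,interpolation=0))
E
```

```text
[ 33  61 108] [ 63 103 131]
130 large [418.9 146.5] [91.7 82.6] 89.3
130 small [ 562.7 -355.7] [65.7 69.3] 24.2
130 square [ 545.8 -170.1] [80.4 79.5] 3.2
130 oblong [ 415.3 -345. ] [100.7  61.1] 75.6
150 large [419.5 146.5] [94.3 83.9] 89.3
150 small [ 563.3 -356.3] [69.2 71.5] 17.8
150 square [ 546.2 -170.2] [83.8 82.4] 3.6
150 oblong [ 415.3 -345.2] [103.8  64. ] 76.1
170 large [420.2 146.4] [96.7 85.2] 89.3
170 small [ 563.2 -356.5] [71.2 74.1] 54.8
170 square [ 546.5 -170.6] [86.2 84.8] 4.3
170 oblong [ 415.2 -345.3] [106.1  66. ] 75.9
```

View pics/lt.png

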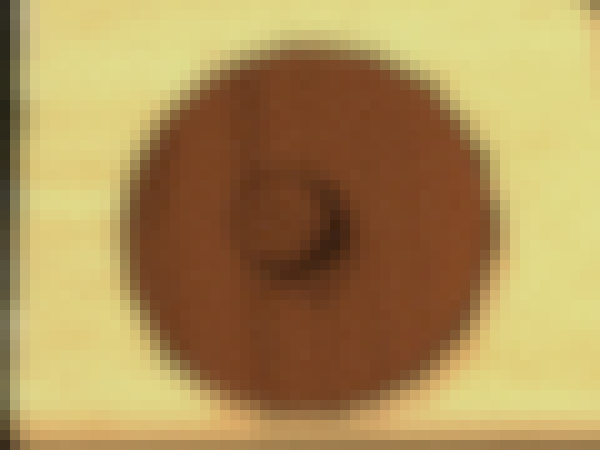

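Candidates at top-view pixels: brown large round (190,258), small round (386,198), square (314,205) and oblong (384,255). The pink oblongs at (440,207) and (447,268) are decoys. There is also a green disc at (352,227) and a brown bowl at (573,311), neither of them lids. The close crops confirm that the four brown plates are the lids, all lying plug down.

I'll start with the large lid.

```bash
python3 -m inch '[{"dp":[20,-30,0],"twist":[0,0,0.094],"jaw":1},{"dp":[22,-30,0],"twist":[0,0,0.094],"jaw":1},{"dp":[22,-30,0],"twist":[0,0,0.094],"jaw":1},{"dp":[22,-30,0],"twist":[0,0,0],"jaw":1},{"dp":[22,-30,-10],"twist":[0,0,0],"jaw":1}]' 60; python3 -m inch '[{"dp":[24,-30,-10],"twist":[0,0,0],"jaw":1},{"dp":[24,-30,-10],"twist":[0,0,0],"jaw":1},{"dp":[24,-30,-10],"twist":[0,0,0],"jaw":1},{"dp":[24,-30,-10],"twist":[0,0,0],"jaw":1},{"dp":[0,0,0],"twist":[0,0,0],"jaw":1}]'; python3 -c "
from h import *
print(plane('top',(190.3,257.6),16))"
```

```text
time: 0.52
eef_pos: [254.9, 353.4, 239.2]
ee_rot: [-0.002, 3.14, 0.002]
wrist_force: [1.8, 0.6, -0.2]
grip_width: 85.2
time: 0.93
eef_pos: [352.2, 229.3, 196.6]
ee_rot: [-0.009, -3.141, 0.005]
wrist_force: [-0.3, -0.2, 0.4]
grip_width: 85.2
[[415.23984431 146.98599253  16.        ]]
```

```bash
python3 -m inch '[{"dp":[20,-28,-15],"twist":[0,0,0],"jaw":1},{"dp":[20,-28,-15],"twist":[0,0,0],"jaw":1},{"dp":[22,-26,-15],"twist":[0,0,0],"jaw":1},{"dp":[0,0,-20],"twist":[0,0,0],"jaw":1},{"dp":[0,0,0],"twist":[0,0,0],"jaw":1}]'; python3 -m inch '[{"dp":[0,0,0],"twist":[0,0,0],"jaw":1},{"dp":[0,0,0],"twist":[0,0,0],"jaw":1}]'
```

```text
time: 1.35
eef_pos: [410.9, 150.4, 130.4]
ee_rot: [-0.005, -3.137, 0.003]
wrist_force: [-1.1, -0.5, -0.8]
grip_width: 85.6
time: 1.52
eef_pos: [411.7, 152.9, 133.9]
ee_rot: [0.002, -3.141, -0.0]
wrist_force: [0.7, 1.0, 0.2]
grip_width: 85.5
```

```bash
python3 -m inch '[{"dp":[2,-4,-25],"twist":[0,0,0],"jaw":1},{"dp":[0,0,-25],"twist":[0,0,0],"jaw":1},{"dp":[0,0,-25],"twist":[0,0,0],"jaw":1},{"dp":[0,0,-20],"twist":[0,0,0],"jaw":1},{"dp":[0,0,0],"twist":[0,0,0],"jaw":1}]'; python3 -m inch '[{"dp":[0,0,0],"twist":[0,0,0],"jaw":0},{"dp":[0,0,0],"twist":[0,0,0],"jaw":0},{"dp":[0,0,0],"twist":[0,0,0],"jaw":0},{"dp":[0,0,0],"twist":[0,0,0],"jaw":0},{"dp":[0,0,0],"twist":[0,0,0],"jaw":0}]'
python3 -m inch '[{"dp":[0,0,0],"twist":[0,0,0],"jaw":0},{"dp":[0,0,0],"twist":[0,0,0],"jaw":0}]'
```

```text
time: 1.93
eef_pos: [412.1, 148.8, 36.6]
ee_rot: [0.004, -3.138, 0.002]
wrist_force: [-1.1, -0.1, -0.3]
grip_width: 85.5
time: 2.35
eef_pos: [414.6, 148.5, 39.2]
ee_rot: [-0.0, 3.14, 0.001]
wrist_force: [-0.1, -0.5, 0.6]
grip_width: 25.7
time: 2.52
eef_pos: [414.7, 148.6, 39.5]
ee_rot: [-0.0, 3.14, 0.001]
wrist_force: [-2.4, 0.2, 11.9]
grip_width: 23.2
```

```bash
python3 - <<'E'
from h import *
a=env.camera("scene"); cv2.imwrite("pics/s1.png",cv2.resize(a[230:400,110:340],None,fx=3,fy=3)); print(env.read_state()['eef_pos'])
E
```

```text
[414.66123166 148.560673    39.51684739]
```

View pics/s1.png

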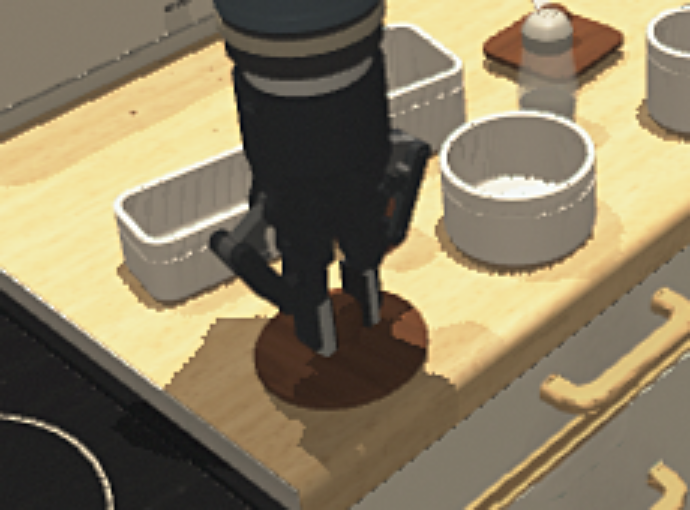

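```bash
python3 -m inch '[{"dp":[0,0,10],"twist":[0,0,0],"jaw":0},{"dp":[0,0,30],"twist":[0,0,0],"jaw":0},{"dp":[0,0,30],"twist":[0,0,0],"jaw":0},{"dp":[0,0,30],"twist":[0,0,0],"jaw":0},{"dp":[0,0,30],"twist":[0,0,0],"jaw":0}]';python3 -m inch '[{"dp":[0,0,0],"twist":[0,0,0],"jaw":0},{"dp":[0,0,0],"twist":[0,0,0],"jaw":0}]'
python3 - <<'E'
from h import *
a=env.camera("scene"); cv2.imwrite("pics/s2.png",cv2.resize(a[200:370,110:340],None,fx=3,fy=3)); print(env.read_state()['eef_pos'])
E
```

```text
time: 2.98
eef_pos: [413.7, 148.1, 170.1]
ee_rot: [-0.0, 3.141, 0.0]
wrist_force: [1.3, 0.0, -1.2]
grip_width: 23.4
time: 3.15
eef_pos: [415.0, 148.6, 170.0]
ee_rot: [-0.0, 3.138, 0.002]
wrist_force: [-1.2, 0.2, -1.7]
grip_width: 22.8
[414.15175291 148.2606452  168.68347673]
```

View pics/s2.png

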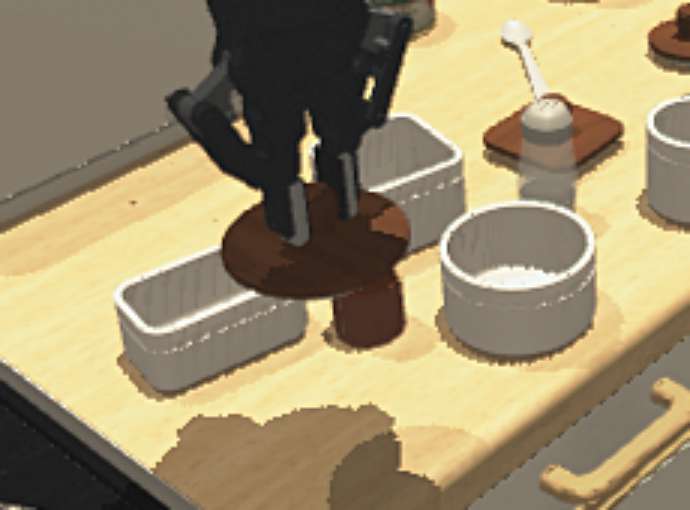

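```bash
python3 -m inch '[{"dp":[3,-31,0],"twist":[0,0,0],"jaw":0},{"dp":[3,-31,0],"twist":[0,0,0],"jaw":0},{"dp":[3,-31,0],"twist":[0,0,0],"jaw":0},{"dp":[2,-31,0],"twist":[0,0,0],"jaw":0},{"dp":[2,-31,0],"twist":[0,0,0],"jaw":0}]';python3 -m inch '[{"dp":[0,0,-20],"twist":[0,0,0],"jaw":0},{"dp":[0,0,-25],"twist":[0,0,0],"jaw":0},{"dp":[0,0,0],"twist":[0,0,0],"jaw":0},{"dp":[0,0,0],"twist":[0,0,0],"jaw":0}]'
python3 - <<'E'
from h import *
a=env.camera("scene"); cv2.imwrite("pics/s3.png",cv2.resize(a[200:370,150:380],None,fx=3,fy=3)); print(env.read_state()['eef_pos'])
E
```

```text
time: 3.62
eef_pos: [425.9, -8.1, 166.9]
ee_rot: [0.001, -3.139, 0.0]
wrist_force: [0.1, 0.2, -0.0]
grip_width: 22.9
time: 3.95
eef_pos: [425.2, -6.8, 121.9]
ee_rot: [-0.0, -3.137, 0.0]
wrist_force: [-0.7, -0.4, 0.1]
grip_width: 23.0
[426.28185225  -6.61879359 122.96918841]
```

View pics/s3.png

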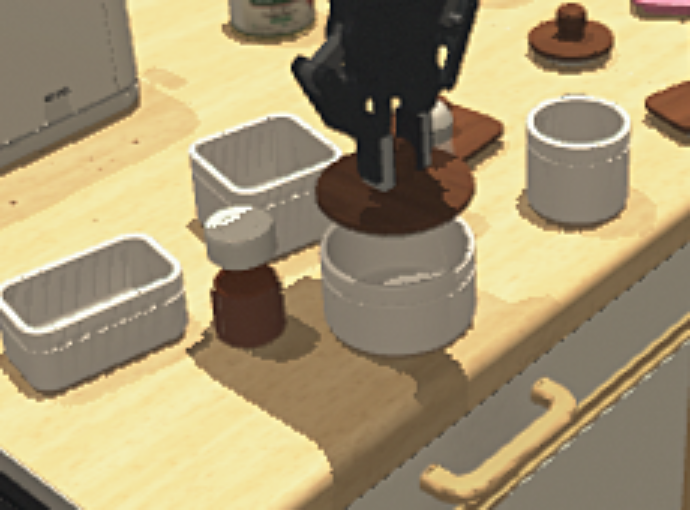

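```bash
python3 -m inch '[{"dp":[1,0,-14],"twist":[0,0,0],"jaw":0},{"dp":[0,0,-10],"twist":[0,0,0],"jaw":0},{"dp":[0,0,-6],"twist":[0,0,0],"jaw":0},{"dp":[0,0,-4],"twist":[0,0,0],"jaw":0},{"dp":[0,0,0],"twist":[0,0,0],"jaw":0}]'; python3 -m inch '[{"dp":[0,0,-3],"twist":[0,0,0],"jaw":0},{"dp":[0,0,-2],"twist":[0,0,0],"jaw":0},{"dp":[0,0,0],"twist":[0,0,0],"jaw":0}]'
python3 - <<'E'
from h import *
a=env.camera("scene"); cv2.imwrite("pics/s4.png",cv2.resize(a[200:370,150:380],None,fx=3,fy=3)); print(env.read_state()['eef_pos'],env.read_state()['wrist_force'])
E
```

```text
time: 4.42
eef_pos: [427.9, -6.4, 89.3]
ee_rot: [0.001, -3.141, 0.0]
wrist_force: [-0.5, 0.3, -1.0]
grip_width: 23.1
time: 4.67
eef_pos: [428.2, -6.7, 84.6]
ee_rot: [-0.0, 3.141, -0.0]
wrist_force: [-0.3, -0.3, -0.5]
grip_width: 23.3
[428.1617981   -6.73035958  84.60569264] [-0.35242792  0.66239586  1.37544641]
```

View pics/s4.png

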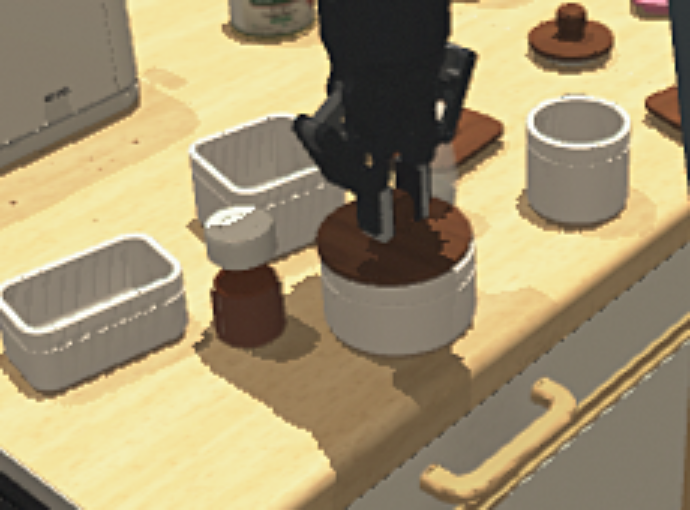

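```bash
python3 -m inch '[{"dp":[0,0,-2],"twist":[0,0,0],"jaw":0},{"dp":[0,0,-1],"twist":[0,0,0],"jaw":0},{"dp":[0,0,0],"twist":[0,0,0],"jaw":0}]'; python3 -m inch '[{"dp":[0,0,0],"twist":[0,0,0],"jaw":0.6},{"dp":[0,0,0],"twist":[0,0,0],"jaw":0.6},{"dp":[0,0,0],"twist":[0,0,0],"jaw":0.6},{"dp":[0,0,0],"twist":[0,0,0],"jaw":0.6}]'
```

```text
time: 4.97
eef_pos: [428.3, -6.8, 84.3]
ee_rot: [-0.0, 3.139, -0.0]
wrist_force: [-13.7, 0.1, 47.1]
grip_width: 23.3
time: 5.3
eef_pos: [428.1, -6.7, 81.2]
ee_rot: [-0.0, 3.142, -0.0]
wrist_force: [-0.0, 0.6, -0.8]
grip_width: 51.3
```

```bash
python3 -m inch '[{"dp":[0,0,20],"twist":[0,0,0],"jaw":0.7},{"dp":[0,0,35],"twist":[0,0,0],"jaw":1},{"dp":[0,0,35],"twist":[0,0,0],"jaw":1},{"dp":[14,-35,0],"twist":[0,0,0],"jaw":1},{"dp":[14,-35,0],"twist":[0,0,0],"jaw":1}]'; python3 -m inch '[{"dp":[14,-35,0],"twist":[0,0,0],"jaw":1},{"dp":[14,-35,0],"twist":[0,0,0],"jaw":1},{"dp":[14,-35,0],"twist":[0,0,0],"jaw":1},{"dp":[14,-35,0],"twist":[0,0,0],"jaw":1},{"dp":[14,-35,0],"twist":[0,0,0],"jaw":1}]'; python3 -m inch '[{"dp":[14,-35,0],"twist":[0,0,0],"jaw":1},{"dp":[14,-35,0],"twist":[0,0,0],"jaw":1},{"dp":[8,-34,0],"twist":[0,0,0],"jaw":1},{"dp":[0,0,-30],"twist":[0,0,0],"jaw":1},{"dp":[0,0,0],"twist":[0,0,0],"jaw":1}]'
python3 - <<'E'
from h import *
a=env.camera("scene"); cv2.imwrite("pics/s5.png",a); print(env.read_state()['eef_pos'])
a=env.camera("top"); cv2.imwrite("pics/t5.png",cv2.resize(a[150:310,160:480],None,fx=2.5,fy=2.5)); print(env.read_state()['eef_pos'])
E
```

```text
time: 5.72
eef_pos: [457.5, -76.6, 173.4]
ee_rot: [-0.007, 3.137, -0.001]
wrist_force: [1.6, 1.0, 0.4]
grip_width: 85.1
time: 6.13
eef_pos: [526.3, -253.7, 170.8]
ee_rot: [0.0, -3.141, -0.0]
wrist_force: [2.0, 0.2, -0.0]
grip_width: 85.3
time: 6.55
eef_pos: [560.5, -356.8, 135.9]
ee_rot: [-0.004, -3.136, -0.005]
wrist_force: [-0.3, 0.2, -1.6]
grip_width: 85.3
[ 560.17481427 -355.39230977  137.77228873]
[ 560.79427762 -355.0086051   139.68471183]
```

View pics/s5.png

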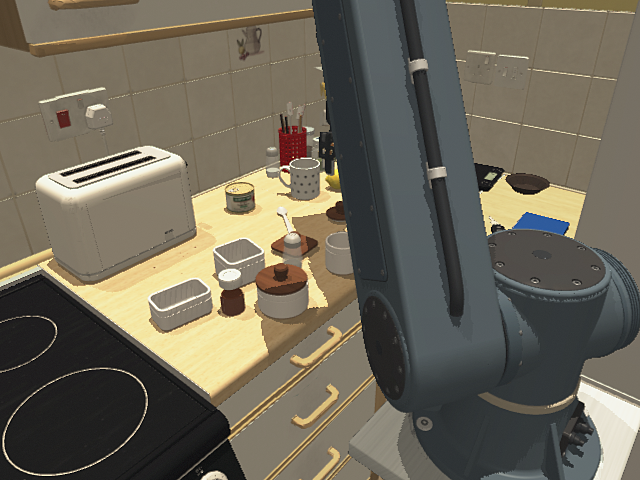

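View pics/t5.png

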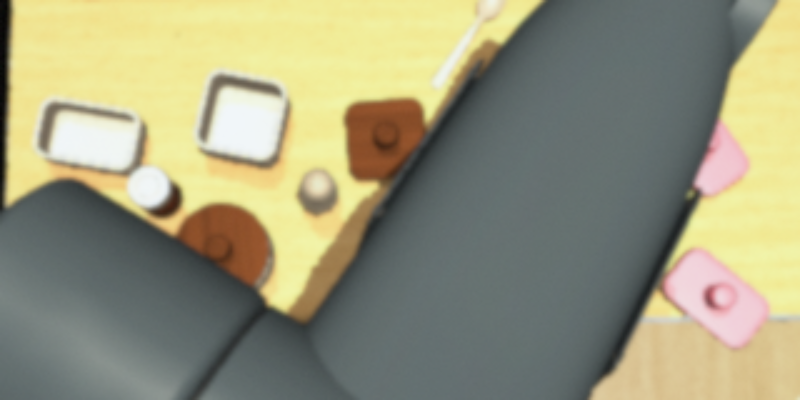

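```bash
python3 -m inch '[{"dp":[2,0,-28],"twist":[0,0,0],"jaw":1},{"dp":[0,0,-28],"twist":[0,0,0],"jaw":1},{"dp":[0,0,-26],"twist":[0,0,0],"jaw":1},{"dp":[0,0,-17],"twist":[0,0,0],"jaw":1},{"dp":[0,0,0],"twist":[0,0,0],"jaw":1}]'; python3 -m inch '[{"dp":[0,0,0],"twist":[0,0,0],"jaw":1}]'
```

```text
time: 7.07
eef_pos: [562.3, -353.5, 39.9]
ee_rot: [0.002, -3.137, -0.004]
wrist_force: [-0.3, 0.6, -0.1]
grip_width: 85.5
time: 7.15
eef_pos: [564.0, -354.7, 43.1]
ee_rot: [0.002, -3.141, -0.001]
wrist_force: [0.0, 0.1, -0.1]
grip_width: 85.5
```

Slightly high (43), so I'll lower 3 mm and close.

```bash
python3 -m inch '[{"dp":[-1,-1,-4],"twist":[0,0,0],"jaw":1},{"dp":[0,0,0],"twist":[0,0,0],"jaw":0},{"dp":[0,0,0],"twist":[0,0,0],"jaw":0},{"dp":[0,0,0],"twist":[0,0,0],"jaw":0},{"dp":[0,0,0],"twist":[0,0,0],"jaw":0}]';python3 -m inch '[{"dp":[0,0,0],"twist":[0,0,0],"jaw":0},{"dp":[0,0,0],"twist":[0,0,0],"jaw":0},{"dp":[0,0,0],"twist":[0,0,0],"jaw":0}]'
```

```text
time: 7.57
eef_pos: [563.3, -357.0, 39.1]
ee_rot: [-0.0, 3.141, -0.001]
wrist_force: [-0.4, 0.1, 0.5]
grip_width: 39.0
time: 7.82
eef_pos: [563.2, -356.9, 39.0]
ee_rot: [-0.0, 3.141, -0.001]
wrist_force: [-1.1, -0.4, 5.3]
grip_width: 23.6
```

```bash
python3 -m inch '[{"dp":[0,0,10],"twist":[0,0,0],"jaw":0},{"dp":[0,0,30],"twist":[0,0,0],"jaw":0},{"dp":[0,0,30],"twist":[0,0,0],"jaw":0},{"dp":[0,0,30],"twist":[0,0,0],"jaw":0},{"dp":[-20,25,20],"twist":[0,0,0],"jaw":0}]'; python3 -m inch '[{"dp":[-25,30,0],"twist":[0,0,0],"jaw":0},{"dp":[-25,32,0],"twist":[0,0,0],"jaw":0},{"dp":[-25,32,0],"twist":[0,0,0],"jaw":0},{"dp":[-25,32,0],"twist":[0,0,0],"jaw":0},{"dp":[-21,26,0],"twist":[0,0,0],"jaw":0}]'; python3 -m inch '[{"dp":[0,0,-20],"twist":[0,0,0],"jaw":0},{"dp":[0,0,-25],"twist":[0,0,0],"jaw":0},{"dp":[0,0,0],"twist":[0,0,0],"jaw":0},{"dp":[0,0,0],"twist":[0,0,0],"jaw":0}]'
python3 - <<'E'
from h import *
a=env.camera("scene"); cv2.imwrite("pics/s6.png",cv2.resize(a[150:320,200:430],None,fx=3,fy=3)); print(env.read_state()['eef_pos'])
E
```

```text
time: 8.23
eef_pos: [546.3, -335.2, 161.3]
ee_rot: [0.002, 3.136, -0.006]
wrist_force: [-1.2, 1.4, 0.1]
grip_width: 23.8
time: 8.65
eef_pos: [419.8, -177.9, 158.7]
ee_rot: [0.0, -3.141, -0.0]
wrist_force: [-0.5, 0.6, -0.3]
grip_width: 23.1
time: 8.98
eef_pos: [421.4, -179.5, 113.4]
ee_rot: [0.0, -3.14, -0.001]
wrist_force: [-0.7, 0.3, -0.0]
grip_width: 23.2
[ 422.18038789 -179.91468975  114.05368407]
```

View pics/s6.png

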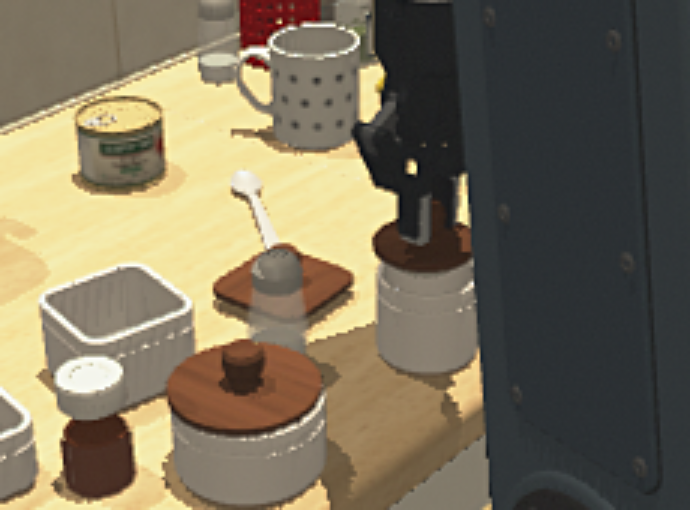

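Lid over the small jar at crop (424,245), aligned. The seat should be at TCP z ≈ 95, so I'll descend.

```bash
python3 -m inch '[{"dp":[0,0,-8],"twist":[0,0,0],"jaw":0},{"dp":[0,0,-6],"twist":[0,0,0],"jaw":0},{"dp":[0,0,-3],"twist":[0,0,0],"jaw":0},{"dp":[0,0,-1],"twist":[0,0,0],"jaw":0},{"dp":[0,0,0],"twist":[0,0,0],"jaw":0}]'; python3 -m inch '[{"dp":[0,0,-1],"twist":[0,0,0],"jaw":0},{"dp":[0,0,0],"twist":[0,0,0],"jaw":0}]'
```

```text
time: 9.45
eef_pos: [421.8, -180.0, 95.2]
ee_rot: [-0.0, -3.141, 0.001]
wrist_force: [-1.0, -0.6, -0.6]
grip_width: 23.4
time: 9.62
eef_pos: [422.0, -180.0, 95.0]
ee_rot: [-0.0, 3.141, -0.001]
wrist_force: [-3.2, -0.6, 9.5]
grip_width: 23.0
```

```bash
python3 -m inch '[{"dp":[0,0,0],"twist":[0,0,0],"jaw":0.6},{"dp":[0,0,0],"twist":[0,0,0],"jaw":0.6},{"dp":[0,0,0],"twist":[0,0,0],"jaw":0.6},{"dp":[0,0,10],"twist":[0,0,0],"jaw":0.6},{"dp":[0,0,35],"twist":[0,0,0],"jaw":1}]';  python3 -m inch '[{"dp":[0,0,35],"twist":[0,0,0],"jaw":1},{"dp":[30,3,0],"twist":[0,0,0],"jaw":1},{"dp":[30,3,0],"twist":[0,0,0],"jaw":1},{"dp":[32,3,0],"twist":[0,0,0],"jaw":1},{"dp":[32,2,0],"twist":[0,0,0],"jaw":1}]';  python3 -m inch '[{"dp":[0,0,-25],"twist":[0,0,0],"jaw":1},{"dp":[0,0,-25],"twist":[0,0,0],"jaw":1},{"dp":[0,0,0],"twist":[0,0,0],"jaw":1},{"dp":[0,0,0],"twist":[0,0,0],"jaw":1}]'
python3 - <<'E'
from h import *
a=env.camera("scene"); cv2.imwrite("pics/s7.png",cv2.resize(a[150:320,200:430],None,fx=3,fy=3)); print(env.read_state()['eef_pos'])
E
```

```text
time: 10.03
eef_pos: [419.5, -178.6, 136.1]
ee_rot: [0.0, -3.135, -0.005]
wrist_force: [0.1, -0.0, -0.6]
grip_width: 61.7
time: 10.45
eef_pos: [547.4, -168.4, 174.6]
ee_rot: [-0.0, 3.141, -0.0]
wrist_force: [0.5, -0.8, 0.5]
grip_width: 85.2
time: 10.78
eef_pos: [544.9, -168.3, 123.3]
ee_rot: [0.001, -3.138, -0.002]
wrist_force: [-0.4, -0.1, 0.8]
grip_width: 85.5
[ 545.76725832 -168.66691346  124.66472533]
```

View pics/s7.png

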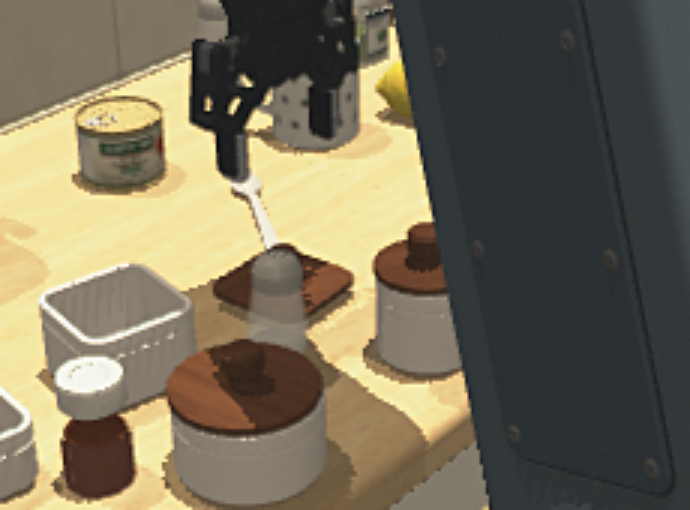

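```bash
python3 -m inch '[{"dp":[0,-1,-25],"twist":[0,0,0],"jaw":1},{"dp":[0,0,-25],"twist":[0,0,0],"jaw":1},{"dp":[0,0,-20],"twist":[0,0,0],"jaw":1},{"dp":[0,0,-14],"twist":[0,0,0],"jaw":1},{"dp":[0,0,0],"twist":[0,0,0],"jaw":1}]'; python3 -m inch '[{"dp":[0,0,-2],"twist":[0,0,0],"jaw":1},{"dp":[0,0,0],"twist":[0,0,0],"jaw":0},{"dp":[0,0,0],"twist":[0,0,0],"jaw":0},{"dp":[0,0,0],"twist":[0,0,0],"jaw":0},{"dp":[0,0,0],"twist":[0,0,0],"jaw":0}]';python3 -m inch '[{"dp":[0,0,0],"twist":[0,0,0],"jaw":0},{"dp":[0,0,0],"twist":[0,0,0],"jaw":0},{"dp":[0,0,0],"twist":[0,0,0],"jaw":0}]'
```

```text
time: 11.25
eef_pos: [545.1, -169.7, 39.4]
ee_rot: [-0.0, -3.14, -0.001]
wrist_force: [-0.7, 0.5, -0.1]
grip_width: 85.4
time: 11.67
eef_pos: [546.5, -169.9, 39.2]
ee_rot: [-0.0, 3.14, -0.001]
wrist_force: [-0.3, -0.0, -0.5]
grip_width: 38.7
time: 11.92
eef_pos: [546.4, -169.9, 39.2]
ee_rot: [-0.0, 3.14, -0.001]
wrist_force: [-1.3, 1.0, 6.8]
grip_width: 23.1
```

```bash
python3 -m inch '[{"dp":[0,0,10],"twist":[0,0,0],"jaw":0},{"dp":[0,0,30],"twist":[0,0,0],"jaw":0},{"dp":[0,0,30],"twist":[0,0,0],"jaw":0},{"dp":[0,0,30],"twist":[0,0,0],"jaw":0},{"dp":[0,0,30],"twist":[0,0,0],"jaw":0}]'; python3 -m inch '[{"dp":[4,28,0],"twist":[0,0,-0.097],"jaw":0},{"dp":[4,30,0],"twist":[0,0,-0.097],"jaw":0},{"dp":[4,30,0],"twist":[0,0,-0.096],"jaw":0},{"dp":[4,30,0],"twist":[0,0,0],"jaw":0},{"dp":[4,28,0],"twist":[0,0,0],"jaw":0}]'; python3 -m inch '[{"dp":[0,0,-20],"twist":[0,0,0],"jaw":0},{"dp":[0,0,-30],"twist":[0,0,0],"jaw":0},{"dp":[0,0,0],"twist":[0,0,0],"jaw":0},{"dp":[0,0,0],"twist":[0,0,0],"jaw":0}]'
python3 - <<'E'
from h import *
from scipy.spatial.transform import Rotation as R
a=env.camera("scene"); cv2.imwrite("pics/s8.png",cv2.resize(a[170:330,130:370],None,fx=3.3,fy=3.3)); s=env.read_state();print(s['eef_pos'],R.from_rotvec(s['ee_rot']).as_matrix()[:,1])
E
```

```text
time: 12.33
eef_pos: [545.6, -169.6, 170.2]
ee_rot: [0.0, -3.141, 0.0]
wrist_force: [0.8, -0.5, -1.1]
grip_width: 23.2
time: 12.75
eef_pos: [565.8, -22.3, 169.0]
ee_rot: [0.455, 3.108, 0.0]
wrist_force: [0.4, 0.4, -1.2]
grip_width: 23.3
time: 13.08
eef_pos: [564.8, -23.6, 117.9]
ee_rot: [-0.453, -3.106, 0.001]
wrist_force: [1.0, -0.1, -0.1]
grip_width: 22.9
[565.81906257 -23.86953953 119.07886596] [ 2.85934619e-01  9.58249089e-01 -2.76334336e-04]
```

View pics/s8.png

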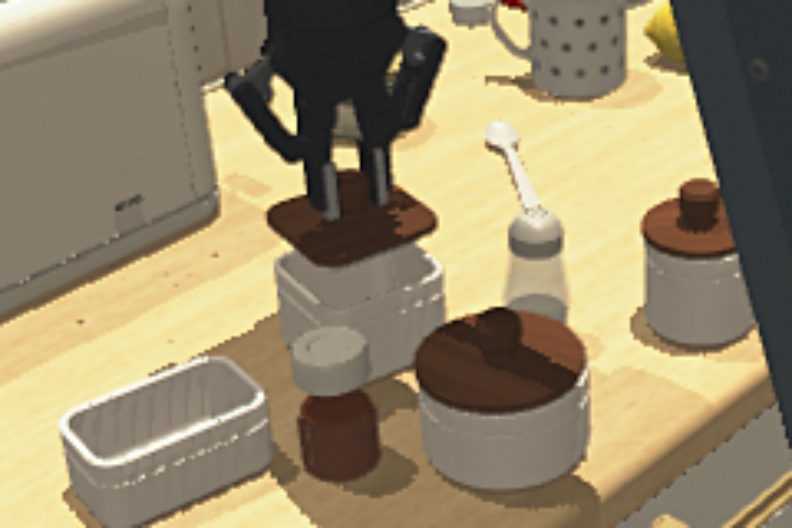

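```bash
python3 -m inch '[{"dp":[0,0,-12],"twist":[0,0,0],"jaw":0},{"dp":[0,0,-8],"twist":[0,0,0],"jaw":0},{"dp":[0,0,-4],"twist":[0,0,0],"jaw":0},{"dp":[0,0,-2],"twist":[0,0,0],"jaw":0},{"dp":[0,0,0],"twist":[0,0,0],"jaw":0}]'; python3 -m inch '[{"dp":[0,0,-2],"twist":[0,0,0],"jaw":0},{"dp":[0,0,0],"twist":[0,0,0],"jaw":0}]'; python3 -m inch '[{"dp":[0,0,-1],"twist":[0,0,0],"jaw":0},{"dp":[0,0,0],"twist":[0,0,0],"jaw":0}]'
```

```text
time: 13.55
eef_pos: [565.9, -24.0, 92.5]
ee_rot: [-0.454, -3.108, 0.0]
wrist_force: [0.2, -0.2, -1.3]
grip_width: 23.2
time: 13.72
eef_pos: [566.1, -23.8, 90.5]
ee_rot: [0.454, 3.108, -0.0]
wrist_force: [0.8, 0.2, -1.9]
grip_width: 23.0
time: 13.88
eef_pos: [566.0, -23.7, 89.4]
ee_rot: [0.454, 3.109, -0.0]
wrist_force: [0.6, 0.6, -0.6]
grip_width: 23.2
```

```bash
python3 -m inch '[{"dp":[0,0,-1],"twist":[0,0,0],"jaw":0},{"dp":[0,0,0],"twist":[0,0,0],"jaw":0}]'
```

```text
time: 14.05
eef_pos: [566.1, -23.7, 89.2]
ee_rot: [0.453, 3.108, -0.0]
wrist_force: [-3.0, 1.3, 7.9]
grip_width: 23.0
```

```bash
python3 -m inch '[{"dp":[0,0,0],"twist":[0,0,0],"jaw":0.6},{"dp":[0,0,0],"twist":[0,0,0],"jaw":0.6},{"dp":[0,0,0],"twist":[0,0,0],"jaw":0.6},{"dp":[0,0,10],"twist":[0,0,0],"jaw":0.6},{"dp":[0,0,35],"twist":[0,0,0],"jaw":1}]';  python3 -m inch '[{"dp":[0,0,35],"twist":[0,0,0],"jaw":1},{"dp":[-15,-32,0],"twist":[0,0,0],"jaw":1},{"dp":[-15,-32,0],"twist":[0,0,0],"jaw":1},{"dp":[-15,-32,0],"twist":[0,0,0],"jaw":1},{"dp":[-15,-32,0],"twist":[0,0,0],"jaw":1}]';python3 -m inch '[{"dp":[-15,-32,0],"twist":[0,0,0],"jaw":1},{"dp":[-15,-32,0],"twist":[0,0,0],"jaw":1},{"dp":[-15,-32,0],"twist":[0,0,0],"jaw":1},{"dp":[-15,-32,0],"twist":[0,0,0],"jaw":1},{"dp":[-15,-32,0],"twist":[0,0,0],"jaw":1}]';  python3 -m inch '[{"dp":[-16,-33,0],"twist":[0,0,0],"jaw":1},{"dp":[0,0,-30],"twist":[0,0,0],"jaw":1},{"dp":[0,0,-25],"twist":[0,0,0],"jaw":1},{"dp":[0,0,0],"twist":[0,0,0],"jaw":1},{"dp":[0,0,0],"twist":[0,0,0],"jaw":1}]'
python3 - <<'E'
from h import *
from scipy.spatial.transform import Rotation as R
a=env.camera("scene"); cv2.imwrite("pics/s9.png",cv2.resize(a[170:330,130:430],None,fx=2.6,fy=2.6)); s=env.read_state();print(s['eef_pos'],R.from_rotvec(s['ee_rot']).as_matrix()[:,1])
E
```

```text
time: 14.47
eef_pos: [563.2, -23.6, 129.9]
ee_rot: [-0.452, -3.101, 0.001]
wrist_force: [0.4, -0.5, -0.6]
grip_width: 62.2
time: 14.88
eef_pos: [505.4, -152.8, 169.3]
ee_rot: [0.452, 3.108, -0.0]
wrist_force: [0.4, -0.8, -0.2]
grip_width: 85.3
time: 15.3
eef_pos: [430.1, -313.2, 169.1]
ee_rot: [0.453, 3.108, -0.001]
wrist_force: [-0.3, 0.9, -0.6]
grip_width: 85.5
time: 15.72
eef_pos: [414.3, -344.3, 113.2]
ee_rot: [-0.454, -3.107, -0.002]
wrist_force: [0.2, 0.3, 0.9]
grip_width: 85.7
[ 415.23558037 -344.7261613   114.27340276] [ 2.85514319e-01  9.58374439e-01 -9.30876006e-05]
```

View pics/s9.png

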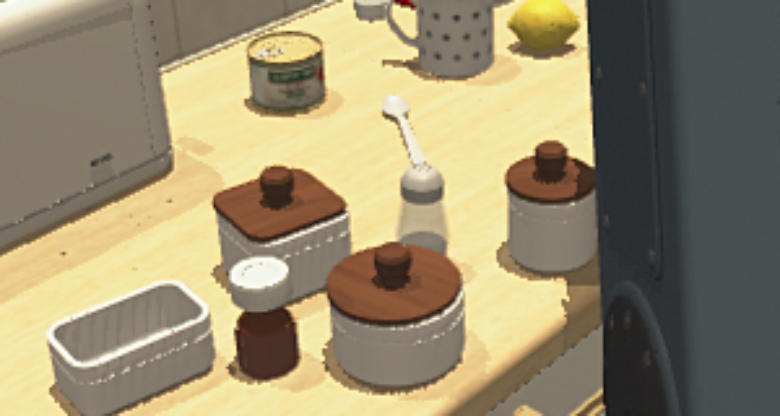

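Three lids now sit flat: square at crop (278,200), large (393,275), small (550,175). The oblong lid is next; I'm 76 mm above the grasp height.

```bash
python3 -m inch '[{"dp":[-1,0,-25],"twist":[0,0,0],"jaw":1},{"dp":[0,0,-25],"twist":[0,0,0],"jaw":1},{"dp":[0,0,-16],"twist":[0,0,0],"jaw":1},{"dp":[0,0,-10],"twist":[0,0,0],"jaw":1},{"dp":[0,0,0],"twist":[0,0,0],"jaw":1}]'; python3 -m inch '[{"dp":[0,0,0],"twist":[0,0,0],"jaw":0},{"dp":[0,0,0],"twist":[0,0,0],"jaw":0},{"dp":[0,0,0],"twist":[0,0,0],"jaw":0},{"dp":[0,0,0],"twist":[0,0,0],"jaw":0},{"dp":[0,0,0],"twist":[0,0,0],"jaw":0}]';python3 -m inch '[{"dp":[0,0,0],"twist":[0,0,0],"jaw":0},{"dp":[0,0,0],"twist":[0,0,0],"jaw":0}]'
```

```text
time: 16.18
eef_pos: [414.2, -344.2, 37.0]
ee_rot: [-0.452, -3.108, -0.001]
wrist_force: [0.5, -0.0, 0.2]
grip_width: 85.2
time: 16.6
eef_pos: [414.3, -345.1, 38.1]
ee_rot: [0.453, 3.108, -0.001]
wrist_force: [-0.3, 0.8, 0.8]
grip_width: 25.7
time: 16.77
eef_pos: [414.4, -345.1, 38.3]
ee_rot: [0.453, 3.107, -0.001]
wrist_force: [-1.1, 0.9, 8.2]
grip_width: 23.3
```

```bash
python3 -m inch '[{"dp":[0,0,10],"twist":[0,0,0],"jaw":0},{"dp":[0,0,30],"twist":[0,0,0],"jaw":0},{"dp":[0,0,35],"twist":[0,0,0],"jaw":0},{"dp":[0,0,35],"twist":[0,0,0],"jaw":0},{"dp":[0,0,20],"twist":[0,0,0.06],"jaw":0}]'; python3 -m inch '[{"dp":[10,30,0],"twist":[0,0,0],"jaw":0},{"dp":[10,30,0],"twist":[0,0,0],"jaw":0},{"dp":[10,30,0],"twist":[0,0,0],"jaw":0},{"dp":[10,30,0],"twist":[0,0,0],"jaw":0},{"dp":[10,30,0],"twist":[0,0,0],"jaw":0}]'; python3 -m inch '[{"dp":[10,33,0],"twist":[0,0,0],"jaw":0},{"dp":[10,33,0],"twist":[0,0,0],"jaw":0},{"dp":[10,33,0],"twist":[0,0,0],"jaw":0},{"dp":[10,33,0],"twist":[0,0,0],"jaw":0},{"dp":[10,33,0],"twist":[0,0,0],"jaw":0}]'; python3 -m inch '[{"dp":[10,33,0],"twist":[0,0,0],"jaw":0},{"dp":[10,33,0],"twist":[0,0,0],"jaw":0},{"dp":[10,33,0],"twist":[0,0,0],"jaw":0},{"dp":[0,33,0],"twist":[0,0,0],"jaw":0},{"dp":[0,0,0],"twist":[0,0,0],"jaw":0}]';python3 -m inch '[{"dp":[0,0,0],"twist":[0,0,0],"jaw":0}]'
```

```text
time: 17.18
eef_pos: [414.6, -345.3, 171.6]
ee_rot: [0.361, 3.118, -0.004]
wrist_force: [0.1, -0.5, -1.5]
grip_width: 23.1
time: 17.6
eef_pos: [464.1, -193.4, 168.1]
ee_rot: [0.361, 3.12, -0.0]
wrist_force: [-0.1, -0.3, -1.6]
grip_width: 23.1
time: 18.02
eef_pos: [514.1, -28.1, 168.1]
ee_rot: [0.36, 3.12, -0.0]
wrist_force: [0.8, -0.3, -0.6]
grip_width: 23.1
time: 18.43
eef_pos: [544.3, 107.2, 167.7]
ee_rot: [0.354, 3.121, 0.003]
wrist_force: [-0.2, -0.8, -1.1]
grip_width: 22.7
time: 18.52
eef_pos: [543.8, 103.9, 167.6]
ee_rot: [-0.355, -3.121, 0.0]
wrist_force: [-0.0, -0.8, -0.7]
grip_width: 23.2
```

```bash
python3 -m inch '[{"dp":[4,15,-10],"twist":[0,0,0],"jaw":0},{"dp":[3,15,-20],"twist":[0,0,0],"jaw":0},{"dp":[0,0,-25],"twist":[0,0,0],"jaw":0},{"dp":[0,0,0],"twist":[0,0,0],"jaw":0},{"dp":[0,0,0],"twist":[0,0,0],"jaw":0}]'
python3 - <<'E'
from h import *
from scipy.spatial.transform import Rotation as R
a=env.camera("scene"); cv2.imwrite("pics/s10.png",cv2.resize(a[190:350,100:370],None,fx=2.9,fy=2.9)); s=env.read_state();print(s['eef_pos'],R.from_rotvec(s['ee_rot']).as_matrix()[:,1])
E
```

```text
time: 18.93
eef_pos: [549.9, 131.4, 111.4]
ee_rot: [-0.361, -3.118, 0.002]
wrist_force: [0.7, 0.8, -1.2]
grip_width: 23.0
[550.81741849 131.52128376 112.62088963] [ 2.28807575e-01  9.73471473e-01 -6.20823807e-04]
```

View pics/s10.png

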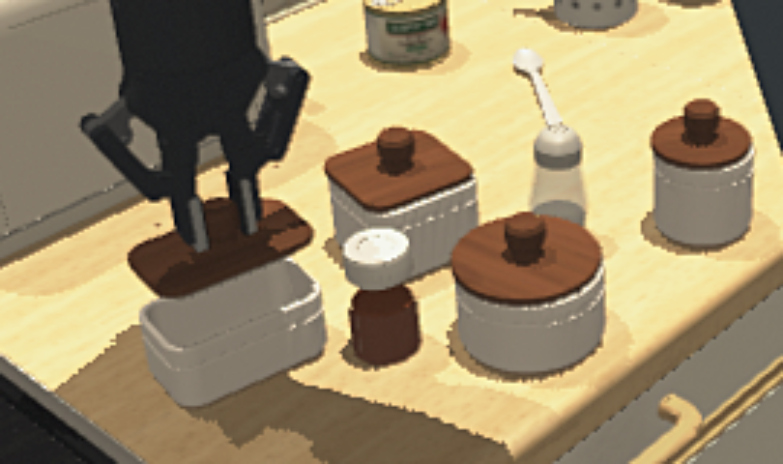

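```bash
python3 -m inch '[{"dp":[0,1.5,-12],"twist":[0,0,0],"jaw":0},{"dp":[0,0,-8],"twist":[0,0,0],"jaw":0},{"dp":[0,0,-8],"twist":[0,0,0],"jaw":0},{"dp":[0,0,-5],"twist":[0,0,0],"jaw":0},{"dp":[0,0,0],"twist":[0,0,0],"jaw":0}]'; python3 -m inch '[{"dp":[0,0,-2],"twist":[0,0,0],"jaw":0},{"dp":[0,0,0],"twist":[0,0,0],"jaw":0}]'; python3 -m inch '[{"dp":[0,0,-1],"twist":[0,0,0],"jaw":0},{"dp":[0,0,0],"twist":[0,0,0],"jaw":0}]'
```

```text
time: 19.4
eef_pos: [550.5, 133.3, 78.6]
ee_rot: [-0.361, -3.12, 0.001]
wrist_force: [-0.8, -0.3, -1.1]
grip_width: 23.1
time: 19.57
eef_pos: [551.0, 133.6, 77.3]
ee_rot: [-0.36, -3.121, 0.0]
wrist_force: [-0.4, 0.7, -1.4]
grip_width: 23.0
time: 19.73
eef_pos: [551.0, 133.7, 76.5]
ee_rot: [0.36, 3.121, -0.0]
wrist_force: [-0.9, -0.8, -0.4]
grip_width: 23.1
```

```bash
python3 -m inch '[{"dp":[0,0,-1],"twist":[0,0,0],"jaw":0},{"dp":[0,0,0],"twist":[0,0,0],"jaw":0}]'; python3 -m inch '[{"dp":[0,0,0],"twist":[0,0,0],"jaw":0.6},{"dp":[0,0,0],"twist":[0,0,0],"jaw":0.6},{"dp":[0,0,0],"twist":[0,0,0],"jaw":0.6},{"dp":[0,0,15],"twist":[0,0,0],"jaw":0.6},{"dp":[0,0,35],"twist":[0,0,0],"jaw":0.6}]';python3 -m inch '[{"dp":[0,0,35],"twist":[0,0,0],"jaw":0.6},{"dp":[-10,20,30],"twist":[0,0,0],"jaw":0.6},{"dp":[-20,30,10],"twist":[0,0,0],"jaw":0.6},{"dp":[-20,35,0],"twist":[0,0,0],"jaw":0.6},{"dp":[-20,35,0],"twist":[0,0,0],"jaw":0.6}]';python3 -m inch '[{"dp":[-20,35,0],"twist":[0,0,0],"jaw":0.6},{"dp":[-20,35,0],"twist":[0,0,0],"jaw":0.6},{"dp":[-20,35,0],"twist":[0,0,0],"jaw":0.6},{"dp":[0,0,0],"twist":[0,0,0],"jaw":0.6},{"dp":[0,0,0],"twist":[0,0,0],"jaw":0.6}]'
python3 - <<'E'
from h import *
a=env.camera("scene"); cv2.imwrite("pics/s11.png",cv2.resize(a[190:350,100:370],None,fx=2.9,fy=2.9)); cv2.imwrite("pics/s11f.png",a)
a=env.camera("top"); cv2.imwrite("pics/t11.png",cv2.resize(a[150:310,160:480],None,fx=2.5,fy=2.5))
E
```

```text
time: 19.9
eef_pos: [551.1, 133.8, 76.3]
ee_rot: [0.36, 3.12, 0.0]
wrist_force: [-3.2, -1.2, 8.5]
grip_width: 23.2
time: 20.32
eef_pos: [548.5, 133.2, 121.9]
ee_rot: [-0.359, -3.114, 0.004]
wrist_force: [-0.2, 1.0, 0.4]
grip_width: 51.1
time: 20.73
eef_pos: [480.9, 254.8, 201.5]
ee_rot: [0.363, 3.118, 0.002]
wrist_force: [-0.1, 0.3, -0.9]
grip_width: 51.1
time: 21.15
eef_pos: [419.7, 360.6, 200.1]
ee_rot: [-0.354, -3.121, 0.0]
wrist_force: [-0.4, -0.4, 0.3]
grip_width: 51.8
```

View pics/s11.png

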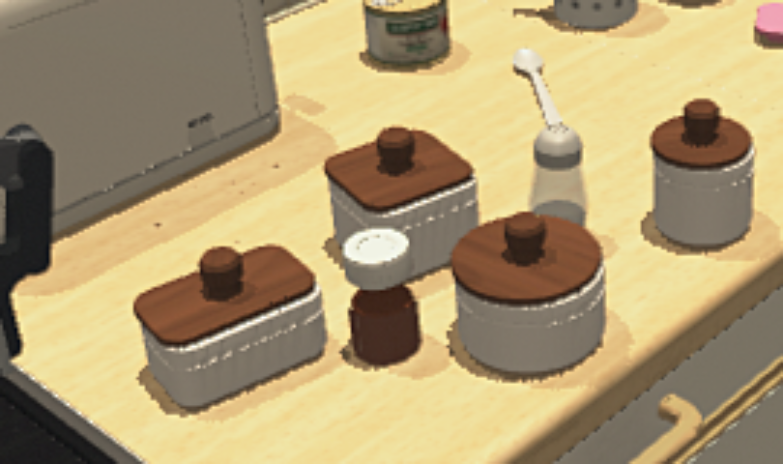

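View pics/t11.png

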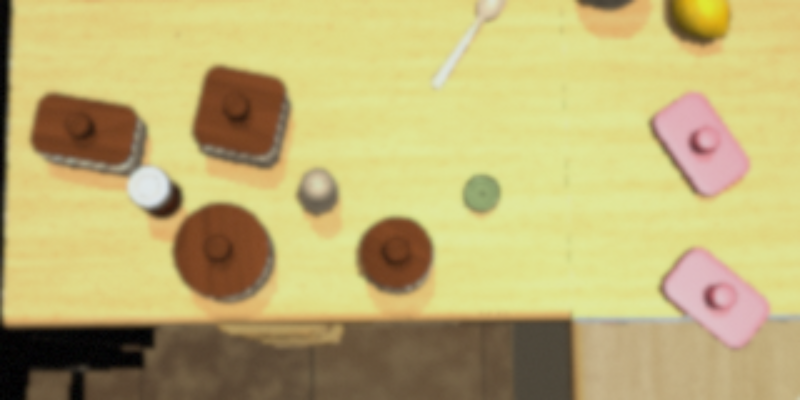

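```bash
python3 - <<'E'
from h import *
im=cv2.imread("pics/s11f.png"); 
cv2.imwrite("pics/z.png",np.hstack([cv2.resize(im[255:340,135:220],(400,400),interpolation=2),cv2.resize(im[225:300,205:280],(400,400),interpolation=2)]))
hsv=cv2.cvtColor(im,cv2.COLOR_BGR2HSV)
m=((hsv[...,0]<14)&(hsv[...,1]>100)&(hsv[...,2]<150)&(hsv[...,2]>72)).astype(np.uint8)*255
cs,_=cv2.findContours(m,cv2.RETR_EXTERNAL,cv2.CHAIN_APPROX_NONE)
for k,p,z in(("large",(281,280),62),("small",(342,240),73),("square",(238,248),67),("oblong",(178,292),55)):
    C=[c for c in cs if len(c)>12 and np.hypot(*(c.mean((0,1))-p))<25]
    w=plane("scene",np.vstack(C)[:,0],z)[:,:2].astype(np.float32)
    r=cv2.minAreaRect(w); print(k,np.round(r[0],1),np.round(r[1],1),round(r[2],1))
    lo=np.vstack(C)[:,0]; print('  min/max proj y', lo[:,1].min(), lo[:,1].max())
E
```

```text
large [426.3  -3.3] [91.8 93.2] 72.4
  min/max proj y 263 292
small [ 429.  -178.6] [68.6 85.8] 68.4
  min/max proj y 224 246
square [569.9 -21.5] [81.9 92. ] 77.6
  min/max proj y 234 261
oblong [559.  134.2] [102.1  79.2] 79.4
  min/max proj y 275 307
```

View pics/z.png

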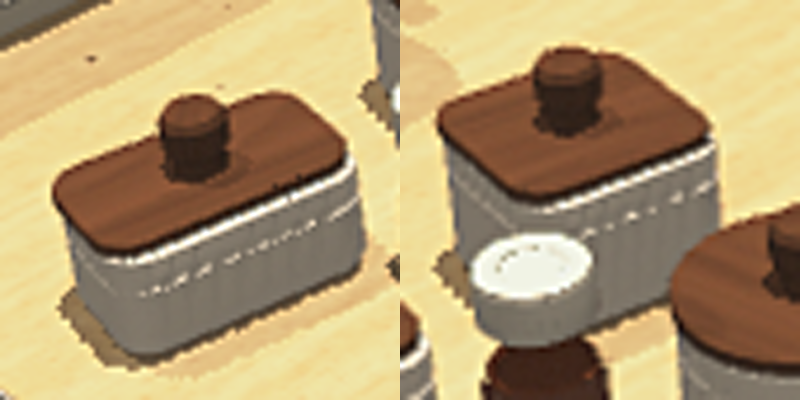

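```bash
python3 -c "
from workcell import env
print(env.sign_off())"
```

```text
the job is handed in; nothing more can be done
None
```

All four jars are closed, each with its own brown lid, and the job was handed in at about 21 s of the 96 s allowed. I took the lids one at a time by the knob and lowered each until it touched its rim; the pink look-alikes were not touched.

**Seating:** each lid met its rim within about 1 mm of the height expected when fully seated. The last pictures show all four plates flat on their rims and square to the jars.

**Surroundings:** by eye, the jars, salt shaker and spice jar look to be where they were at the start. The gripper was clear of everything when I handed in.

**Checks that were not clean:**
- The large lid was pressed down with about 47 N at the wrist when it bottomed out. That is well below the 120 N wrist limit, but it is above the 40 N body-press figure. The press went through the gripped lid, not the arm or gripper body. The other three touched at under 10 N.
- The final measured plate outlines for the small, square and oblong lids include the knob. Their sizes and centres across that direction are therefore inflated, and I judged flatness from the contact heights and the close crops instead.

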